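# Power down the test carrier and eject its memory module

### The job

Get the memory module on the test carrier ready to be taken out, only pressing with the fingertips, in this order: switch the grey supply box off by pressing down the raised end of its rocker until it is fully over, then press the short locking tab at one end of the module's slot fully down, then press the long ejector lever at the other end fully down so that the module rises. Do not push, grip or lift the module itself, and leave everything else on the bench where it is.

Things in the scene. Friction and masses are not known exactly. Their poses are not given: they have to be found in the camera images.
- switchbox: grey painted box, 120 (x) x 80 (y) x 50 high, fixed, standing level on the 30 mm thick pink foam pad (foam top at z = 0.030), at any yaw. Origin: centre of its underside. A big ivory rocker in a black frame, 36 wide (y) and about 60 long (x), sits in the middle of its top
- rocker_raised (a point): point on top of the rocker's raised half, on its centre line, 22 from the pivot towards the box's +x end (the half is 31 long); moves with the rocker. The pivot line (along the box's y) lies 56 above the box's underside, over its centre. At joint 0 the point is 66 above the underside, fully over 58. Axes: like the box's at joint 0, +x dipping as it is pressed
- rocker (a joint): rocker angle in rad: 0 to 0.05 at the start = on (its +x half stands up at 0.4 rad, its -x half lies level); 0.40 = fully over = off (+x half level, -x half up). Stiff, about 3 to 6 N on the raised end moves it; it stays where it is left and stops hard at 0.40
- carrier: test carrier board on an aluminium base, 110 (x) x 245 (y) x 10 thick, fixed on the foam, level, any yaw. Origin: underside, below the slot's middle. The slot runs along its y, 142 long; locking tab at the +y end, ejector lever at the -y end, both of ivory plastic. Parts on the board are at most 9 high; black pivot cheeks at both slot ends reach 32 above the underside
- module: memory module standing upright in the slot, 133 (y) x 6 x 30 high, green board with black chips. Origin: middle of its lower edge, 14 above the carrier's underside when seated (its top edge 44); the ejector lever raises it by up to 6.5, in step with its angle. Not to be touched
- lock_pad (a point): top centre of the locking tab's square pad (18 x 18, 4 thick), 23 outward (carrier +y) of its pivot and 40 above the carrier's underside when locked; drops about 11 and goes out about 4 when fully pressed. Pivot: carrier y = +77, 26 above the underside. When locked the point's z points up, its y outward from the slot
- lock (a joint): locking tab angle in rad: 0 to 0.05 at the start = locked, 0.45 = fully pressed, a hard stop. Pressing down on the pad with about 2 to 5 N turns it; it stays where it is left
- eject_pad (a point): top centre of the ejector lever's broad pad (28 across, 22 outward, 4 thick), 36 outward (carrier -y) of its pivot and 40 above the carrier's underside at rest; drops about 17 and goes out about 2 when fully pressed. Pivot: carrier y = -77, 26 above the underside. At rest the point's z points up, its y outward from the slot (carrier -y)
- eject (a joint): ejector lever angle in rad: 0 = at rest, module seated; 0.45 = fully pressed, a hard stop, module raised. Pressing down on the pad with about 1 to 5 N turns it; it stays where it is left
- heatsink: loose finned aluminium heatsink, 36 x 36 x 20 high, standing on the carrier board about 33 to the +x side of the slot's middle. Origin: centre of its underside. Bystander
- jar: loose small jar, 36 across, 42 high, standing on the foam beside a long side of the switch box. Origin: centre of its underside. Bystander
- tape: loose roll of white tape, 72 across, 18 high, lying on the foam's edge near the robot. Origin: centre of its underside. Bystander
- spare: loose spare memory module lying flat on the foam's far edge, 31 x 133 x 6. Origin: centre of its underside. Bystander
- tray: loose blue parts tray with three pockets, 90 x 130 x 30 high, on the table left of the foam. Origin: centre of its underside. Bystander
- multimeter: loose red and black multimeter lying on the table right of the foam, 165 x 82 x 44 high. Origin: centre of its underside. Bystander
- carton: loose small cardboard carton, 100 x 150 x 50 high, on the table left of the foam. Origin: centre of its underside. Bystander

How it is judged:
On the way, in this order (a step that is already met when the one before it is completed fails the run):
1. the supply switch is fully over to off (value of joint rocker above 0.33 rad), for 0.1 s.
2. the locking tab is fully down, the switch still off (value of joint rocker above 0.33 rad and value of joint lock above 0.37 rad), for 0.1 s.
3. the ejector lever is fully down and the module raised (all of step 2 and value of joint eject above 0.37 rad and z of module in the frame of carrier above 0.0185 m), for 0.1 s.
At the end, for the whole second after the job is handed in: The rocker is over to off (above 0.33 of 0.40 rad), the locking tab and the ejector lever are both down (above 0.37 of 0.45 rad), the module stands raised (at least 4.5 mm above its seat), and each bystander is within 25 mm of where it stood (all of step 3 and distance of each of heatsink, jar, tape, spare, tray, multimeter, carton from where it was at the start of the episode below 0.025 m); the robot touches nothing.
It fails at once if the locking tab is pressed while the switch is still on (value of joint lock above 0.15 rad and value of joint rocker below 0.25 rad).
It fails at once if the ejector lever is pressed while the locking tab still holds the module (value of joint eject above 0.12 rad and value of joint lock below 0.3 rad).
It fails at once if the module itself is pushed or gripped by the gripper (over 3 N) (contact force between the fingers and module above 3 N).
It fails at once if a bystander is moved by more than 25 mm or lifted (distance of any of heatsink, jar, tape, spare, tray, multimeter, carton from where it was at the start of the episode above 0.025 m).
It also fails if it takes over 45 s, if anything falls off the work surface, if the arm or the gripper's body presses on something with over 40 N, if the wrist force passes 120 N, or if a joint passes its speed limit or range.

### The arm

A 7-joint arm with a two-finger parallel gripper is mounted at the origin on the work surface. World frame = base frame: x ahead of the robot, y to its left, z up, the work surface at z = 0. Lengths are in m, angles in rad, forces in N, time in s.
With the tool pointing down it reaches from about 0.425 to 0.925 m from the base axis. Payload 6.8 kg.
Tool frame: the origin (TCP) lies between the finger pads; the fingertips stand 22 mm ahead of it and the grasp point (between the pads) lies 3 mm ahead of it; z points along the fingers, y is the line along which they close (so a half turn about z gives the same grasp; the last joint's range is limited). The gripper opens to 85 mm and grips with 20 to 120 N. Pads are 22 mm wide; open, the fingers measure 114 mm over their backs; the gripper's body (76 mm by 85 mm) begins 54 mm behind the grasp point. The pads swing forward as they close: fully open they stand 13 mm farther back than shut.
Start: joints at [-1.443, 0.477, 0.022, 1.555, -0.011, 1.109, -0.083], TCP at [0.158, 0.656, 0.253] pointing down, gripper open.
Joint ranges: [-2.96, 2.96], [-0.34, 2.1], [-1.41, 1.46], [0.24, 2.44], [-1.37, 4.51], [0.17, 1.92], [-2.96, 2.96]. Speed limits (rad/s): [2.39, 2.39, 3.14, 3.14, 3.14, 3.14, 3.14].

### API

Orientations are given as a unit quaternion [w, x, y, z].
In Python, from station import bot gives the robot as it stands.
- The arm moves only by the tool servo_tool, never from a script. Its argument "motion" is a list that holds one entry, the list of rows, each a list of 5 numbers: the opening, from 0 (shut) to 1 (fully open), then the shift along the world's x, y, z each as a share of 0.04 m, from -1 to 1, then the turn about the world's z as a share of 0.12 rad, from -1 to 1. A call has 1 to 20 rows; each row shifts and turns the commanded pose from where the row before left it; what a row does not reach is not made up. A row lasts 1/10 s, in which the tool goes at most 50 mm and 8.59 degrees, less where a joint would pass 70% of its speed; a pose out of reach is approached as far as the arm can. A call with a number of a shift or a turn outside -1 to 1 is refused whole. A call with a gripper value outside its range is refused whole. The fingers move at their own pace and stop on an object; "newtons" is the grip in N (left out, the last holds). Time passes only in rows, so rows that do not move let the fingers close. It gives the time, the measured TCP pose, the force, the opening and the grip force at its end, in the units of the state.
- bot.get_obs(): the state, without advancing time (a new reading comes with each control period).
- bot.read_camera(name): name is "scene" or "top"; returns (picture, depth): 480x640x3 uint8, red, green, blue; 480x640 float32, m along the optical axis (not along the pixel's ray), 0 where there is no reading.
- bot.get_calibration(name): a dict with "fovy" (degrees; the focal length in pixels is half the picture's height over the tangent of half this angle, whatever the lens; pixels are square), "cx", "cy" (the principal point, pixels), "view" (4x4, takes a point from world to camera coordinates). Camera axes: x right, y down, z forward; pixel columns grow to the right and rows downward; lengths in m; the calibration is good to about 2 mm. A picture is of the moment at which its call begins. get_calibration takes no time and is no camera call.
- bot.hand_in(): hands the job in; it is judged then, once.
The state is a dict: "t": time; "q": joint angles; "joint_vel": joint speeds; "joint_torque": joint torques, N m; "eef_pos": TCP position; "tool_rot": TCP orientation; "contact_force": force on the tool from outside, world axes, zero at the start; "torque": the same for the moment, N m; "gripper_width": opening from 0.0 (shut) to 1.0 (fully open); "grasp_force": force on a finger pad.
Only numpy, scipy, OpenCV 4.12 (cv2) and the standard library are available. Lean on these libraries where they do the work, as an engineer would, in place of code of your own. Each camera call takes 0.05 s, during which the arm holds its last target. There are 200 camera calls.

## Working session

There is one attempt and no reset: what is moved stays moved. The work goes in short steps, Python scripts to look and compute and a tool call to move; the robot and the scene stay as the last step left them, time stands still between calls to the robot, and variables do not carry over. Pictures are saved under pics/ and viewed, at most 10 in all, crops included, and the job is handed in when it is done.

Besides the shell and the picture viewer there is one more tool, called after "Emit:" in YAML: its name, and indented under it one key for each argument. servo_tool: Moves the arm, as the interface text tells. Shift numbers are shares of 0.04 m and turn numbers shares of 0.12 rad, none past 1 either way. Its arguments: {"type":"object","properties":{"motion":{"type":"array"},"newtons":{"type":"number"}},"required":["motion"]}

```bash
mkdir -p pics; cat > h.py <<'E'
import numpy as np, cv2
from station import bot
def grab(n,tag):
    im,d=bot.read_camera(n); c=bot.get_calibration(n)
    cv2.imwrite(f'pics/{tag}.png',im[:,:,::-1]); np.savez(f'pics/{tag}.npz',im=im,d=d,V=c['view'],k=[240/np.tan(np.radians(c['fovy'])/2),c['cx'],c['cy']])
def load(tag):
    z=np.load(f'pics/{tag}.npz'); f,cx,cy=z['k']; d=z['d']; v,u=np.mgrid[:480,:640]
    P=np.stack([(u-cx)/f*d,(v-cy)/f*d,d,np.ones_like(d)],-1)@np.linalg.inv(z['V']).T
    return z['im'],d,P[...,:3]
E
python3 - <<'E'
from h import *
for n in ('scene','top'): grab(n,n+'0'); c=bot.get_calibration(n); print(n,c['fovy'],c['cx'],c['cy'],np.linalg.inv(c['view'])[:3].round(3).tolist())
o=bot.get_obs(); print({k:np.round(v,3).tolist() for k,v in o.items()})
E
```

```text
scene 43.12810530681092 319.7289393624695 232.80996790277004 [[-0.589, 0.527, -0.613, 1.433], [0.808, 0.405, -0.429, 0.567], [0.022, -0.748, -0.664, 1.034]]
top 53.110228955662734 320.1857295939247 235.34794785632576 [[0.005, -0.998, 0.06, 0.486], [-1.0, -0.004, 0.016, -0.033], [-0.016, -0.06, -0.998, 1.278]]
{'t': 0.1, 'q': [-1.443, 0.478, 0.022, 1.556, -0.011, 1.109, -0.083], 'joint_vel': [0.001, -0.003, -0.001, -0.004, -0.002, 0.001, 0.001], 'joint_torque': [0.004, -59.776, 1.613, -28.195, 0.013, 0.005, -0.0], 'eef_pos': [0.158, 0.656, 0.252], 'tool_rot': [-0.0, 0.118, 0.993, -0.001], 'contact_force': [0.315, -0.473, 1.61], 'torque': [0.005, 0.039, 0.054], 'grasp_force': 0.0, 'gripper_width': 1.001}
```

View pics/top0.png

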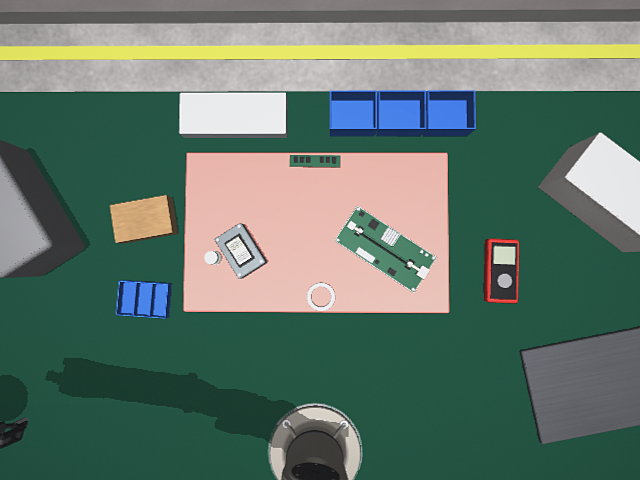

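View pics/scene0.png

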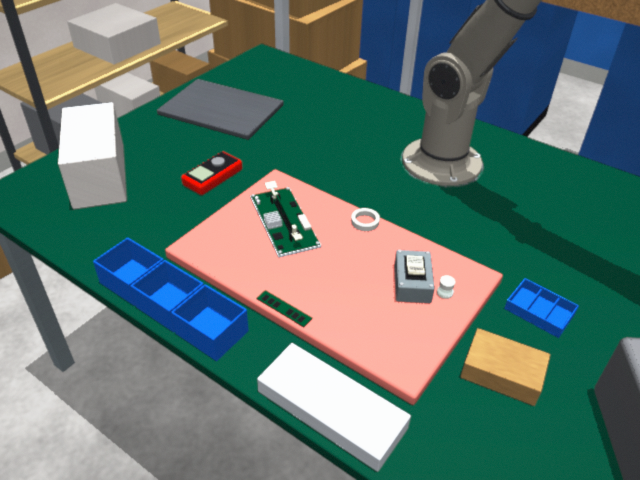

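The top view shows the switch box at about (240,250) and the jar at (211,257). The carrier is at (386,248), with the lock pad near (353,226), the broad ejector pad near (423,272) and the heatsink at (390,235). Next I'll measure these with depth from both views.

```bash
python3 - <<'E'
from h import *
ims=[]
for t in ('top0','scene0'):
    im,d,P=load(t); X,Y,Z=P[...,0],P[...,1],P[...,2]
    I=im.astype(int); R,G,B=I[...,0],I[...,1],I[...,2]
    print(t,'foam z',np.median(Z[(R>200)&(B<190)&(R-G>40)&(abs(Z-.03)<.02)]).round(4))
    # box
    bx=(X>.4)&(X<.62)&(Y>.08)&(Y<.28)&(Z>.074)&(Z<.105)&~((Y>.235)&(X<.53)&(Z<.0))
    n,l,s,c=cv2.connectedComponentsWithStats(bx.astype(np.uint8)); 
    k=1+np.argmax(s[1:,4]); m=l==k
    r=cv2.minAreaRect(np.c_[X[m],Y[m]].astype(np.float32)*1000); print('box',r,m.sum(),np.median(Z[m]))
    ivory=m&(R>170)&(abs(R-B)<60)
    print('ivory',ivory.sum(),X[ivory].mean(),Y[ivory].mean())
    hi=m&(Z>.0895); print('high',hi.sum(),X[hi].mean(),Y[hi].mean(),Z[hi].max())
    # carrier
    bd=(X>.35)&(X<.66)&(Y>-.36)&(Y<-.05)&(Z>.035)&(Z<.1)
    n,l,s,c=cv2.connectedComponentsWithStats(bd.astype(np.uint8)); m=l==1+np.argmax(s[1:,4])
    print('carrier',cv2.minAreaRect(np.c_[X[m],Y[m]].astype(np.float32)*1000),m.sum())
    iv=bd&(Z>.062)&(Z<.08)&(R>150)&(B>110)
    n,l,s,c=cv2.connectedComponentsWithStats(iv.astype(np.uint8))
    for i in range(1,n):
        q=l==i
        if q.sum()>5: print('iv',q.sum(),c[i].round(1),X[q].mean().round(4),Y[q].mean().round(4),np.median(Z[q]).round(4),cv2.minAreaRect(np.c_[X[q],Y[q]].astype(np.float32)*1000))
    md=bd&(Z>.066)&(R<120); print('mod',md.sum(),X[md].mean(),Y[md].mean(),cv2.minAreaRect(np.c_[X[md],Y[md]].astype(np.float32)*1000))
    for (a,b) in ([(240,250),(386,248)] if t=='top0' else [(415,275),(285,218)]):
        ims.append(cv2.resize(im[b-48:b+48,a-64:a+64],(400,300),interpolation=cv2.INTER_CUBIC))
cv2.imwrite('pics/c.png',np.vstack([np.hstack(ims[:2]),np.hstack(ims[2:])])[:,:,::-1])
E
```

```text
top0 foam z 0.0312
box ((519.649169921875, 187.52450561523438), (120.42794799804688, 80.22020721435547), 32.819969177246094) 1520 0.08198283906014903
ivory 937 0.5148322784612805 0.18283181357232126
high 262 0.522364544318941 0.18889648832587078 0.10467363546726483
carrier ((526.8943481445312, -180.58079528808594), (256.3351745605469, 117.27622985839844), 57.0416145324707) 4059
iv 73 [353.3 226.4] 0.5813 -0.0972 0.07 ((578.5769653320312, -101.30064392089844), (38.93934631347656, 17.507827758789062), 56.50679397583008)
iv 139 [420.2 270.3] 0.4718 -0.2645 0.071 ((477.5780029296875, -257.0111389160156), (55.46335983276367, 27.7187557220459), 55.47056198120117)
mod 105 0.5284615830513009 -0.17720140583396715 ((527.431396484375, -179.29733276367188), (148.8943328857422, 18.03689193725586), 57.50336456298828)
scene0 foam z 0.0301
box ((518.493408203125, 187.2098388671875), (126.09148406982422, 80.07957458496094), 32.685184478759766) 1396 0.08102118744436942
ivory 586 0.5061880871460227 0.18318054043362483
high 191 0.5265325187008271 0.1919988248800366 0.10158298904887675
carrier ((512.7288208007812, -199.2813262939453), (298.2008972167969, 114.42062377929688), 56.49842071533203) 2856
iv 96 [271.1 186.2] 0.4719 -0.2652 0.0695 ((478.6148376464844, -257.1126403808594), (63.23106384277344, 27.733928680419922), 53.085079193115234)
iv 15 [293.5 226.7] 0.5702 -0.1142 0.0778 ((570.39208984375, -114.14861297607422), (10.456731796264648, 7.179757118225098), 38.13380813598633)
iv 45 [296.9 236. ] 0.5839 -0.0936 0.0685 ((579.5086669921875, -98.38926696777344), (33.77369689941406, 18.41720962524414), 49.63184356689453)
mod 87 0.5317429081426223 -0.17417604294730862 ((531.2447509765625, -174.12033081054688), (150.1541748046875, 9.399580955505371), 54.49895477294922)
```

View pics/c.png

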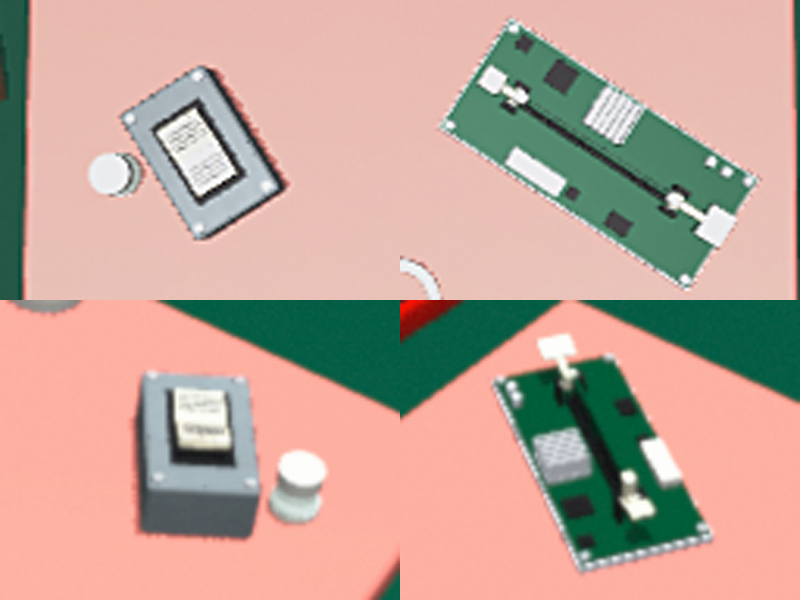

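The crops show the raised half of the rocker at the far (+x world) end. The lock tab's square pad is at the upper-left slot end and the broad ejector pad at the lower right. I'll check the height profiles and refine the pad positions.

```bash
python3 - <<'E'
from h import *
for t in ('top0','scene0'):
    im,d,P=load(t); I=im.astype(int); R,G,B=I[...,0],I[...,1],I[...,2]
    a=np.radians(32.75); u=np.array([np.cos(a),np.sin(a)]); w=np.array([-u[1],u[0]])
    D=P[...,:2]-[.519,.1873]; s=D@u; v=D@w; Z=P[...,2]
    print(t,'rocker',[(i,len(q),np.median(q).round(4),np.median(v[mm]).round(4)) for i in range(-40,41,6) for mm in [(abs(s*1000-i)<3)&(abs(v)<.015)&(Z>.05)&(Z<.12)] for q in [Z[mm]] if len(q)])
    a=np.radians(57); u=np.array([np.cos(a),np.sin(a)]); w=np.array([u[1],-u[0]])
    O=np.array([.529,-.177]); D=P[...,:2]-O; s=D@u; v=D@w
    b=(abs(s)<.15)&(abs(v)<.08)&(Z>.034)&(Z<.052)&(G-R>15)&(abs(s)<.115)
    print(' board v', np.percentile(v[b],[.5,99.5]).round(4), 'z',np.median(Z[b]).round(4))
    e=(abs(v)<.07)&(abs(s)<.15)&(Z>.034)&(Z<.055); 
    print(' board s',np.percentile(s[e&(abs(v)>.02)],[.3,99.7]).round(4))
    for lo,hi,n in ((.088,.118,'lock'),(-.132,-.098,'eject')):
        m=(s>lo)&(s<hi)&(abs(v)<.03)&(Z>.06)&(Z<.085)&(R>130)
        print(' ',n,m.sum(),'s',np.percentile(s[m],[2,98]).round(4),'v',np.percentile(v[m],[2,98]).round(4),'z',np.median(Z[m]).round(4), 'mid',(O+u*np.mean(np.percentile(s[m],[2,98]))+w*np.mean(np.percentile(v[m],[2,98]))).round(4))
    m=(abs(s)<.055)&(abs(v)<.012)&(Z>.062); c=np.polyfit(s[m],v[m],1); print(' module slope,off',c.round(4),m.sum(),np.percentile(Z[m],90).round(4))
E
```

```text
top0 rocker [(-40, 29, np.float64(0.0802), np.float64(0.0003)), (-34, 30, np.float64(0.0821), np.float64(-0.0003)), (-28, 32, np.float64(0.09), np.float64(0.0001)), (-22, 28, np.float64(0.091), np.float64(0.0003)), (-16, 28, np.float64(0.0901), np.float64(0.0002)), (-10, 31, np.float64(0.0898), np.float64(0.0006)), (-4, 28, np.float64(0.0894), np.float64(-0.0003)), (2, 29, np.float64(0.0889), np.float64(0.0012)), (8, 30, np.float64(0.0917), np.float64(0.0)), (14, 32, np.float64(0.0951), np.float64(0.0)), (20, 30, np.float64(0.0958), np.float64(-0.001)), (26, 30, np.float64(0.0986), np.float64(0.0009)), (32, 21, np.float64(0.0855), np.float64(-0.0002)), (38, 27, np.float64(0.0823), np.float64(0.0004))]
 board v [-0.0531  0.0529] z 0.041
 board s [-0.1473  0.1475]
  lock 57 s [0.089  0.1098] v [-0.0082  0.0092] z 0.0701 mid [ 0.5835 -0.0939]
  eject 104 s [-0.1225 -0.1003] v [-0.0133  0.0129] z 0.0712 mid [ 0.4681 -0.2703]
 module slope,off [ 0.004  -0.0002] 100 0.0772
scene0 rocker [(-40, 12, np.float64(0.082), np.float64(0.0015)), (-34, 4, np.float64(0.0858), np.float64(-0.007)), (-2
[... 166 characters left out ...]
loat64(0.0888), np.float64(-0.0)), (-4, 28, np.float64(0.0884), np.float64(0.0012)), (2, 14, np.float64(0.0899), np.float64(0.0005)), (8, 13, np.float64(0.0912), np.float64(-0.0)), (14, 15, np.float64(0.0947), np.float64(-0.0009)), (20, 36, np.float64(0.0945), np.float64(-0.0004)), (26, 62, np.float64(0.0928), np.float64(-0.0018)), (32, 47, np.float64(0.084), np.float64(0.0001)), (38, 35, np.float64(0.0809), np.float64(0.0018))]
 board v [-0.0514  0.0528] z 0.0403
 board s [-0.1324  0.1418]
  lock 42 s [0.0918 0.1094] v [-0.0087  0.0087] z 0.0686 mid [ 0.5838 -0.0926]
  eject 78 s [-0.1258 -0.099 ] v [-0.0131  0.0134] z 0.0697 mid [ 0.4679 -0.2713]
 module slope,off [0.0035 0.0009] 87 0.0753
```

Both views agree. The box centre is (0.519, 0.187) at a yaw of 32.75°, with its +x end raised. The lock pad is at (0.5835, -0.093, 0.070) and the ejector pad at (0.468, -0.271, 0.070). I'll move above the rocker with the gripper shut.

Emit:
servo_tool:
  motion:
    - [[0, 0.79, -0.95, 0, -1], [0, 0.79, -0.95, 0, -1], [0, 0.79, -0.95, 0, -1], [0, 0.79, -0.95, 0, -1], [0, 0.79, -0.95, 0, -1], [0, 0.79, -0.95, 0, -1], [0, 0.79, -0.95, 0, -1], [0, 0.79, -0.95, 0, -1], [0, 0.79, -0.95, 0, -1], [0, 0.79, -0.95, 0, -1], [0, 0.79, -0.95, 0, -1], [0, 0.79, -0.95, 0, -1], [0, 0, 0, -0.5, -1], [0, 0, 0, -0.5, -1], [0, 0, 0, -0.5, -1], [0, 0, 0, -0.5, -1], [0, 0, 0, 0, -1], [0, 0, 0, 0, -1], [0, 0, 0, 0, -1], [0, 0, 0, 0, -0.43]]

```text
t: 2.1
eef_pos: [0.5365, 0.2004, 0.1728]
tool_rot: [0.0, 0.96, 0.281, -0.0]
contact_force: [-1.1, -0.2, -0.2]
gripper_width: 0.002
grasp_force: 0.0
```

Emit:
servo_tool:
  motion:
    - [[0, 0, 0, 0, 0], [0, 0, 0, 0, 0]]

```text
t: 2.3
eef_pos: [0.5367, 0.2004, 0.1731]
tool_rot: [0.0, 0.959, 0.284, -0.0]
contact_force: [-0.0, -0.7, 0.0]
gripper_width: -0.0
grasp_force: 0.0
```

Emit:
servo_tool:
  motion:
    - [[0, 0.03, -0.03, -0.6, 0], [0, 0, 0, -0.5, 0], [0, 0, 0, -0.15, 0], [0, 0, 0, -0.1, 0], [0, 0, 0, -0.1, 0], [0, 0, 0, 0, 0]]

```text
t: 2.9
eef_pos: [0.5385, 0.1994, 0.1157]
tool_rot: [-0.0, 0.959, 0.283, 0.001]
contact_force: [0.1, 0.5, -0.6]
gripper_width: 0.001
grasp_force: 0.0
```

Emit:
servo_tool:
  motion:
    - [[0, 0, 0, -0.05, 0], [0, 0, 0, -0.05, 0], [0, 0, 0, 0, 0], [0, 0, 0, 0, 0]]

```text
t: 3.3
eef_pos: [0.5386, 0.1993, 0.1116]
tool_rot: [-0.0, 0.959, 0.283, 0.001]
contact_force: [1.1, 0.8, 1.8]
gripper_width: 0.002
grasp_force: 1.1
```

Emit:
servo_tool:
  motion:
    - [[0, 0, 0, -0.04, 0], [0, 0, 0, -0.02, 0], [0, 0, 0, 0, 0]]

```text
t: 3.6
eef_pos: [0.5387, 0.1992, 0.11]
tool_rot: [-0.0, 0.959, 0.283, 0.001]
contact_force: [-1.6, -0.3, 12.6]
gripper_width: 0.0
grasp_force: 6.3
```

```bash
python3 - <<'E'
from h import *
grab('scene','s1'); im=cv2.imread('pics/s1.png'); cv2.imwrite('pics/s1c.png',cv2.resize(im[200:320,340:500],(800,600),interpolation=cv2.INTER_CUBIC))
E
```

```text
(no output)
```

View pics/s1c.png

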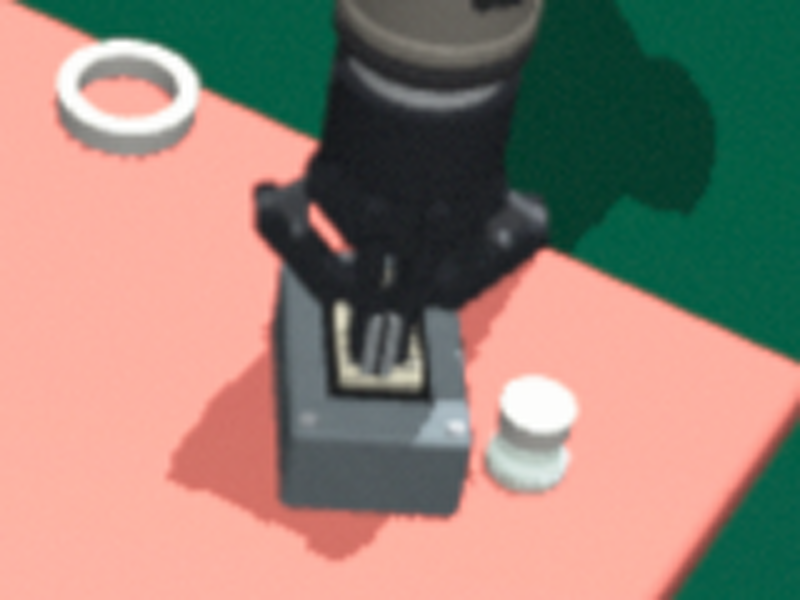

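The tip is at z = 0.088 with 12.6 N, which is the rocker's stop. I'll press 1 mm more, lift, and carry over to above the lock pad.

Emit:
servo_tool:
  motion:
    - [[0, 0, 0, -0.03, 0], [0, 0, 0, 0, 0], [0, 0, 0, 0.5, 0], [0, 0, 0, 1, 0], [0, 0, 0, 0.2, 0], [0, 0.15, -0.9, 0, 0.44], [0, 0.15, -0.9, 0, 0.44], [0, 0.15, -0.9, 0, 0.44], [0, 0.15, -0.9, 0, 0.44], [0, 0.15, -0.9, 0, 0.44], [0, 0.15, -0.9, 0, 0.44], [0, 0.15, -0.9, 0, 0.44], [0, 0.15, -0.9, 0, 0.44], [0, 0, 0, 0, 0], [0, 0, 0, 0, 0]]

```text
t: 5.15
eef_pos: [0.5852, -0.0899, 0.175]
tool_rot: [-0.0, 0.879, 0.477, -0.001]
contact_force: [0.1, 0.8, 0.4]
gripper_width: 0.003
grasp_force: 0.0
```

```bash
python3 - <<'E'
from h import *
for t in ('top2','scene2'):
    grab(t[:-1],t); im,d,P=load(t)
    a=np.radians(32.75); u=np.array([np.cos(a),np.sin(a)]); w=np.array([-u[1],u[0]])
    D=P[...,:2]-[.519,.1873]; s=D@u; v=D@w; Z=P[...,2]
    print(t,[(i,np.median(Z[mm]).round(4)) for i in range(-28,30,6) for mm in [(abs(s*1000-i)<3)&(abs(v)<.015)&(Z>.05)&(Z<.12)] if mm.any()])
E
```

```text
top2 [(-28, np.float64(0.096)), (-22, np.float64(0.0988)), (-16, np.float64(0.0961)), (-10, np.float64(0.0947)), (-4, np.float64(0.0905)), (2, np.float64(0.0891)), (8, np.float64(0.0892)), (14, np.float64(0.0886)), (20, np.float64(0.0891)), (26, np.float64(0.0884))]
scene2 [(-28, np.float64(0.0985)), (-22, np.float64(0.0974)), (-16, np.float64(0.0944)), (-10, np.float64(0.0922)), (-4, np.float64(0.0896)), (2, np.float64(0.0886)), (8, np.float64(0.0881)), (14, np.float64(0.0891)), (20, np.float64(0.0884)), (26, np.float64(0.0871))]
```

The rocker is confirmed over: its +x half is level and its -x half is up. Now I'll press the lock.

Emit:
servo_tool:
  motion:
    - [[0, 0.03, 0.04, -0.6, 0], [0, 0, 0, -0.8, 0], [0, 0, 0, -0.4, 0], [0, 0, 0, -0.15, 0], [0, 0, 0, 0, 0]]

```text
t: 5.75
eef_pos: [0.587, -0.0867, 0.0973]
tool_rot: [-0.0, 0.878, 0.478, -0.001]
contact_force: [0.9, 0.5, -0.4]
gripper_width: -0.005
grasp_force: 0.0
```

Emit:
servo_tool:
  motion:
    - [[0, 0, 0, -0.1, 0], [0, 0, 0, -0.1, 0], [0, 0, 0, -0.06, 0], [0, 0, 0, 0, 0]]

```text
t: 6.15
eef_pos: [0.5878, -0.0871, 0.0876]
tool_rot: [0.0, 0.878, 0.478, 0.0]
contact_force: [-0.1, -0.5, 1.1]
gripper_width: -0.001
grasp_force: 0.4
```

Emit:
servo_tool:
  motion:
    - [[0, 0, 0, -0.06, 0], [0, 0, 0, -0.05, 0], [0, 0, 0, 0, 0]]

```text
t: 6.45
eef_pos: [0.5878, -0.0869, 0.0829]
tool_rot: [0.0, 0.878, 0.478, 0.0]
contact_force: [1.2, 2.4, 1.9]
gripper_width: -0.001
grasp_force: 1.5
```

Emit:
servo_tool:
  motion:
    - [[0, 0, 0, -0.04, 0], [0, 0, 0, 0, 0]]

```text
t: 6.65
eef_pos: [0.5879, -0.0869, 0.0818]
tool_rot: [-0.0, 0.878, 0.478, 0.001]
contact_force: [1.0, 3.8, 6.4]
gripper_width: 0.004
grasp_force: 3.6
```

Emit:
servo_tool:
  motion:
    - [[0, 0, 0, -0.05, 0], [0, 0, 0, 0, 0], [0, 0, 0, 0, 0]]

```text
t: 6.95
eef_pos: [0.5881, -0.087, 0.0814]
tool_rot: [-0.0, 0.878, 0.478, 0.001]
contact_force: [-3.2, 5.4, 20.9]
gripper_width: 0.0
grasp_force: 10.7
```

The lock is at its hard stop (21 N). I'll lift off and move above the ejector pad.

Emit:
servo_tool:
  motion:
    - [[0, 0, 0, 0.4, 0], [0, 0, 0, 1, 0], [0, 0, 0, 0.9, 0], [0, -0.515, -0.79, 0, 0], [0, -0.515, -0.79, 0, 0], [0, -0.515, -0.79, 0, 0], [0, -0.515, -0.79, 0, 0], [0, -0.515, -0.79, 0, 0], [0, -0.515, -0.79, 0, 0], [0, 0, 0, 0, 0], [0, 0, 0, 0, 0]]

```text
t: 8.05
eef_pos: [0.4622, -0.2779, 0.1712]
tool_rot: [-0.0, 0.879, 0.476, -0.001]
contact_force: [0.3, 0.1, -1.3]
gripper_width: 0.0
grasp_force: 0.0
```

```bash
python3 - <<'E'
from h import *
ims=[]
for t in ('top3','scene3'):
    grab(t[:-1],t); im,d,P=load(t)
    a=np.radians(57); u=np.array([np.cos(a),np.sin(a)]); w=np.array([u[1],-u[0]])
    D=P[...,:2]-[.529,-.177]; s=D@u; v=D@w; Z=P[...,2]; R=im[...,0]
    m=(s>.085)&(s<.118)&(abs(v)<.007)&(Z>.048)&(Z<.085)&(R>120)
    print(t,m.sum(),s[m].min(),s[m].max(),np.polyfit(s[m],Z[m],1))
    print([(i,np.median(Z[q]).round(4)) for i in range(88,120,4) for q in [m&(abs(s*1000-i)<2)] if q.any()])
E
```

```text
top3 48 0.08551853792848585 0.1121495821142618 [-0.42928605  0.10406121]
[(88, np.float64(0.0624)), (92, np.float64(0.0571)), (96, np.float64(0.0621)), (100, np.float64(0.0602)), (104, np.float64(0.0594)), (108, np.float64(0.0571)), (112, np.float64(0.0584))]
scene3 47 0.08551436639955196 0.11106175508018216 [-0.55921718  0.11603701]
[(88, np.float64(0.073)), (92, np.float64(0.0621)), (96, np.float64(0.0597)), (100, np.float64(0.0577)), (104, np.float64(0.0583)), (108, np.float64(0.0566)), (112, np.float64(0.0554))]
```

The lock tab slope and heights match 0.45 rad. Now I'll press the ejector.

Emit:
servo_tool:
  motion:
    - [[0, 0.06, 0.04, -0.6, 0], [0, 0, 0, -0.8, 0], [0, 0, 0, -0.4, 0], [0, 0, 0, -0.1, 0], [0, 0, 0, -0.1, 0], [0, 0, 0, -0.1, 0], [0, 0, 0, 0, 0]]

```text
t: 8.85
eef_pos: [0.4666, -0.2753, 0.0877]
tool_rot: [0.0, 0.878, 0.478, 0.0]
contact_force: [1.4, 0.7, 0.1]
gripper_width: 0.003
grasp_force: 0.0
```

Emit:
servo_tool:
  motion:
    - [[0, 0, 0, -0.06, 0], [0, 0, 0, -0.06, 0], [0, 0, 0, 0, 0]]

```text
t: 9.15
eef_pos: [0.4663, -0.2756, 0.0826]
tool_rot: [0.0, 0.878, 0.478, 0.0]
contact_force: [0.5, -0.4, 0.4]
gripper_width: 0.001
grasp_force: 0.3
```

Emit:
servo_tool:
  motion:
    - [[0, 0, 0, -0.06, 0], [0, 0, 0, -0.06, 0], [0, 0, 0, 0, 0]]

```text
t: 9.45
eef_pos: [0.466, -0.2753, 0.0774]
tool_rot: [-0.0, 0.878, 0.478, -0.0]
contact_force: [-0.6, -0.8, -0.1]
gripper_width: -0.002
grasp_force: 0.4
```

Emit:
servo_tool:
  motion:
    - [[0, 0, 0, -0.05, 0], [0, 0, 0, 0, 0], [0, 0, 0, 0, 0]]

```text
t: 9.75
eef_pos: [0.4662, -0.2753, 0.0762]
tool_rot: [-0.0, 0.878, 0.478, 0.0]
contact_force: [-1.5, 0.5, 8.2]
gripper_width: -0.003
grasp_force: 4.0
```

Emit:
servo_tool:
  motion:
    - [[0, 0, 0, -0.05, 0], [0, 0, 0, 0, 0], [0, 0, 0, 0, 0]]

```text
t: 10.05
eef_pos: [0.4664, -0.2754, 0.0756]
tool_rot: [-0.0, 0.879, 0.478, 0.001]
contact_force: [-6.1, 2.7, 25.2]
gripper_width: 0.005
grasp_force: 12.5
```

Emit:
servo_tool:
  motion:
    - [[0, 0, 0, 0.4, 0], [0, 0, 0, 1, 0], [0, 0, 0, 1, 0], [0, 0, -0.8, 0.5, 0], [0, 0, -0.8, 0, 0], [0, 0, -0.8, 0, 0], [0, 0, 0, 0, 0], [0, 0, 0, 0, 0]]

```text
t: 10.85
eef_pos: [0.4656, -0.3712, 0.1891]
tool_rot: [-0.001, 0.879, 0.477, -0.0]
contact_force: [0.1, 1.5, 0.5]
gripper_width: 0.003
grasp_force: 0.0
```

```bash
python3 - <<'E'
from h import *
ims=[]
for t in ('top4','scene4'):
    grab(t[:-1],t); im,d,P=load(t)
    a=np.radians(57); u=np.array([np.cos(a),np.sin(a)]); w=np.array([u[1],-u[0]])
    D=P[...,:2]-[.529,-.177]; s=D@u; v=D@w; Z=P[...,2]; R=im[...,0]
    for sg,lo,hi in ((1,.09,.113),(-1,.1,.126)):
        m=(sg*s>lo)&(sg*s<hi)&(abs(v)<.008)&(Z>.045)&(Z<.085)&(R>120)
        print(t,sg,m.sum(),np.polyfit(sg*s[m],Z[m],1).round(4) if m.sum()>5 else '',np.median(Z[m]).round(4))
    m=(abs(s)<.055)&(abs(v)<.012)&(Z>.062)
    m0=np.percentile(Z[m],[50,90]).round(4); print('mod',m.sum(),m0)
    ims.append(cv2.resize(im[80:320,90:530],(800,436))[:300] if 0 else cv2.resize(im,(400,300)))
cv2.imwrite('pics/f.png',np.hstack(ims)[:,:,::-1])
E
```

```text
top4 1 48 [-0.1305  0.0732] 0.0597
top4 -1 58 [-0.1917  0.0766] 0.0545
mod 106 [0.0786 0.084 ]
scene4 1 44 [-0.1564  0.075 ] 0.0587
scene4 -1 28 [-0.0848  0.0635] 0.0543
mod 116 [0.0746 0.0817]
```

View pics/f.png

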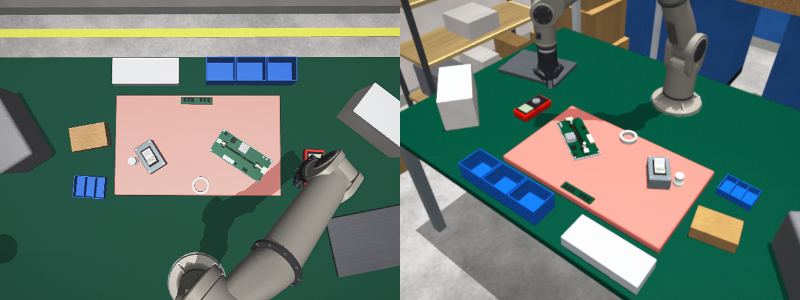

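Both views show the arm clear of everything and the bystanders in place. The module is about 6.5 mm higher, and the pad heights match fully pressed.

```bash
python3 -c "
from station import bot
print(bot.hand_in())"
```

```text
the job is handed in; nothing more can be done
None
```

I switched the supply off, pressed the locking tab down and then the ejector lever, each to its hard stop. The module measured about 6.5 mm higher, the bystanders looked in place in the last pictures, and I handed the job in at about 11 s; no verdict came back.

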